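# Make up the wheel-nut tool on the ratchet

### The job

Make up the wheel-nut tool on the ratchet that is clamped in the vice: fit the extension bar on the ratchet's square drive and the largest socket on top of the bar, each pushed fully home until its spring ball clicks and it sits flush on the shoulder. Do not force them: if a square will not enter under a light push, turn the part until it drops on. Leave everything else on the bench where it is, and let go of the tool when it is made up.

Things in the scene. Friction and masses are not known exactly. Their poses are not given: they have to be found in the camera images.
- shoulder (a point): Fixed ratchet: round chromed head 70 mm across, level, its handle clamped in the green vice. Point: on the axis of its upward square drive, at the flat shoulder round the root of the square, 98 mm above the bench; z up, x along the handle. The square is locked (it yields only above 0.6 N m); HOW THE SQUARE IS TURNED IS NOT MEASURED, this frame shows only the handle. Any angle; it repeats every 90 degrees.
- drive_tip (a point): Top of the ratchet's male square, 20 mm above the shoulder, on the axis (axes as the shoulder's, not the square's). The square is 19 mm wide, its nose chamfered 2 mm; a spring ball 8 mm across stands 2.6 mm out of one flat, 12 mm above the shoulder. Head and vice stay below the shoulder's height, save the jaws (up to 104 mm, 130 mm from the axis).
- extension_grip (a point): Loose chromed extension bar, about 0.4 kg, 101 mm tall, standing on its wide female end. Point: on its axis, 60 mm above its lower end, on the round shank 24 mm thick (31 to 76 mm up) where it is gripped; z up. Above the shank: collar 32 mm across (76 to 81 mm), then a male square and ball just like the ratchet's (81 to 101 mm), its flats along x and y.
- extension_foot (a point): Same bar, centre of its lower end: female end 38 mm across, 26 mm tall, tapering to the shank, with a 20 mm square bore 21 mm deep, mouth chamfered 1.5 mm, flats along x and y, a dimple for the ball in each of the four walls. When home, this point is on the ratchet's shoulder.
- extension_shoulder (a point): Same bar, on its axis at the top of the collar, 81 mm above its lower end: the shoulder on which the socket's lower end must come to rest; axes as the bar's.
- socket_large_mid (a point): Largest of three black impact sockets, about 0.4 kg, 56 mm tall, 50 mm across (43 mm for the lowest 21 mm, then widening to 29 mm up), standing on its square end, hexagon hole upward. Point: on its axis, 28 mm above its lower end; z up.
- socket_large_foot (a point): Same socket, centre of its lower end: bore as the bar's (20 mm square, 21 mm deep, flats along x and y, four dimples). Pushing on bar or socket: lined up within 3 degrees it drops 5 to 6 mm over the nose, else it stops 0 to 4 mm down; then the ball takes a push of 8 to 20 N; it slides, and in the last 3 mm the ball snaps into the dimple. Over 90 N of contact force (twisting against the square counts) is forcing.
- socket_medium: Bystander: black impact socket 42 mm across, 54 mm tall, standing; origin at the centre of its underside.
- socket_small: Bystander: black impact socket 38 mm across, 52 mm tall, standing; origin at the centre of its underside.
- nut_a: Bystander: steel wheel nut, 38 mm across its flange, 26 mm tall; origin at the centre of its underside.
- nut_b: Bystander: a second such wheel nut; origin at the centre of its underside.
- tin: Bystander: black tin, 66 mm across, 115 mm tall, at the right; origin at the centre of its underside.
- hammer: Bystander: hammer lying at the left, about 300 mm long; origin under its middle.
- screwdriver: Bystander: screwdriver lying at the far right, about 200 mm long; origin under its middle.
Mind the look-alikes: they are no part of the job. Leave any turquoise or yellow look-alike of the part that bears socket_large_mid alone.

How it is judged (in metres and radians):
At the end, for the whole second after the job is handed in: The bar stands on the ratchet's drive and the largest socket on the bar, each within 1.5 mm of resting on its shoulder (so the ball is in the dimple), within 3 mm of the axis and within 0.05 rad of straight, and released (z of extension_grip in the frame of shoulder below 0.0615 m and horizontal distance between extension_grip and shoulder below 0.003 m and angle between extension_grip's own z axis and vertical below 0.05 rad and z of socket_large_mid in the frame of extension_shoulder below 0.0295 m and horizontal distance between socket_large_mid and extension_shoulder below 0.003 m and angle between the z axis of socket_large_mid and the z axis of extension_shoulder, either way round below 0.05 rad and height (world z) of socket_large_mid above 0.19 m); the robot touches nothing.
It fails at once if the bar is forced against the ratchet (over 90 N) (contact force between extension and ratchet above 90 N).
It fails at once if the socket is forced against the bar (over 90 N) (contact force between socket_large and extension above 90 N).
It fails at once if another thing on the bench is shifted more than 30 mm or tipped (distance of any of socket_medium, socket_small, nut_a, nut_b, tin, hammer, screwdriver from where it was at the start of the episode above 0.03 m or angle between any of socket_medium, socket_small, nut_a, nut_b, tin's own z axis and vertical above 0.5 rad).
It also fails if it takes over 72 s, if anything falls off the work surface, if the arm or the gripper's body presses on something with over 40 N, if the wrist force passes 120 N, or if a joint passes its speed limit or range.

### The arm

A 6-joint arm with a two-finger parallel gripper is mounted at the origin on the work surface. World frame = base frame: x ahead of the robot, y to its left, z up, the work surface at z = 0. Lengths are in m, angles in degrees, forces in N, time in s.
With the tool pointing down it reaches from about 0.3 to 0.75 m from the base axis. Payload 8.5 kg.
Tool frame: the origin (TCP) lies at the very end of the fingers, on their centre line; the grasp point (between the pads) lies 19 mm behind it; z points along the fingers, y is the line along which they close (so a half turn about z gives the same grasp; the last joint's range is limited). The gripper opens to 85 mm and grips with 20 to 120 N. Pads are 22 mm wide; open, the fingers measure 114 mm over their backs; the gripper's body (76 mm by 85 mm) begins 54 mm behind the grasp point. The pads swing forward as they close: fully open they stand 13 mm farther back than shut.
Start: joints at [63.581, 21.807, 74.336, -0, 83.858, -12.336], TCP at [0.134, 0.533, 0.231] pointing down, gripper open.
Joint ranges: [-178.18, 178.18], [-50.72, 133.34], [12.68, 142.11], [-81.47, 261.47], [9.98, 163.14], [-165.26, 165.26]. Speed limits (degrees/s): [136.94, 136.94, 180, 180, 180, 180].

### API

Orientations are given as a 3x3 rotation matrix whose columns are the frame's x, y, z axes.
In Python, from rig import env, imaging gives the robot as it stands. The module is installed in compiled form; this text tells all that it offers.
- The arm moves only by the tool arm_command, never from a script. Its arguments are lists of equal length, an entry for each row: "turn": the turn, a rotation vector about the tool's x, y, z in units of 5 degrees (1.0 is 5 degrees), a list of three; "xyz": the shift along the tool's x, y, z in units of 50 mm (1.0 is 50 mm), a list of three; "claw": the finger opening in mm, from 0 to 85.4. A call has 1 to 12 rows; each row shifts and turns the commanded pose from where the row before left it, along the tool's axes as they then stand; what a row does not reach is not made up. A row lasts 1/10 s, in which the tool goes at most 50 mm and 8.59 degrees, less where a joint would pass 70% of its speed; a pose out of reach is approached as far as the arm can. A call is refused whole if a number of a shift passes 1 or a number of a turn 1, either way. A call with a gripper value outside its range is refused whole. The fingers move at their own pace and stop on an object; "squeeze" is the grip in N (left out, the last holds). Time passes only in rows, so rows that do not move let the fingers close. It gives the time, the measured TCP pose, the force, the opening and the grip force at its end, in the units of the state.
- env.observe(): the state, without advancing time (a new reading comes with each control period).
- imaging.get_image(name): name is "side" or "top"; returns (picture, depth): 384x512x3 uint8, blue, green, red; 384x512 float32, m along the optical axis (not along the pixel's ray), 0 where there is no reading.
- imaging.camera_info(name): a dict with "camera_matrix" (3x3 intrinsics, pixels), "rvec" (rotation vector, rad) and "tvec" (3), from world to camera coordinates, as OpenCV has them. Camera axes: x right, y down, z forward; pixel columns grow to the right and rows downward; lengths in m; the calibration is good to about 2 mm. A picture is of the moment at which its call begins. camera_info takes no time and is no camera call.
- env.close_job(): hands the job in; it is judged then, once.
The state is a dict: "time_s": time; "q": joint angles; "qvel": joint speeds; "joint_efforts": joint torques, N m; "position": TCP position; "tool_rot": TCP orientation; "ft_force": force on the tool from outside, world axes, zero at the start; "wrist_torque": the same for the moment, N m; "grip_width": finger opening in m; "gripper_force": force on a finger pad.
Only numpy, scipy, OpenCV 4.12 (cv2) and the standard library are available. Lean on these libraries where they do the work, as an engineer would, in place of code of your own. Each camera call takes 0.05 s, during which the arm holds its last target. There are 200 camera calls.

## Working session

There is one attempt and no reset: what is moved stays moved. The work goes in short steps, Python scripts to look and compute and a tool call to move; the robot and the scene stay as the last step left them, time stands still between calls to the robot, and variables do not carry over. Pictures are saved under pics/ and viewed, at most 10 in all, crops included, and the job is handed in when it is done.

Besides the shell and the picture viewer there is one more tool, called after ">>>" by a JSON object that holds its "op" and its "data". arm_command: Moves the arm, as the interface text tells. Its arguments: {"type":"object","properties":{"turn":{"type":"array"},"xyz":{"type":"array"},"claw":{"type":"array"},"squeeze":{"type":"number"}},"required":["turn","xyz","claw"]}

```bash
mkdir -p pics; python3 - <<'E'
from rig import env, imaging
import cv2,numpy as np
for n in("top","side"):
    p,d=imaging.get_image(n); np.savez(f"pics/{n}0.npz",p=p,d=d); cv2.imwrite(f"pics/{n}0.png",cv2.resize(p,(800,600)))
    i=imaging.camera_info(n);print(n,i)
    R=cv2.Rodrigues(np.array(i["rvec"]))[0];print("cam",-R.T@np.array(i["tvec"]).ravel())
s=env.observe();print(s)
E
```

```text
top {'camera_matrix': array([[471.46676433,   0.        , 251.80338812],
       [  0.        , 471.46676433, 186.33572191],
       [  0.        ,   0.        ,   1.        ]]), 'rvec': array([ 2.11003992, -2.14664989,  0.1606759 ]), 'tvec': array([0.02476107, 0.50068005, 1.3943578 ])}
cam [ 0.26450773 -0.00285209  1.45792827]
side {'camera_matrix': array([[466.09152652,   0.        , 254.09331416],
       [  0.        , 466.09152652, 187.4781824 ],
       [  0.        ,   0.        ,   1.        ]]), 'rvec': array([ 0.4205733 , -2.71933216,  1.27066261]), 'tvec': array([0.46634472, 0.1432805 , 1.35664221])}
cam [0.18267114 1.04646168 0.97469687]
{'time_s': 0.1, 'q': array([ 6.35824869e+01,  2.18378180e+01,  7.43790663e+01,  1.85427832e-03,
        8.38564259e+01, -1.23345540e+01]), 'qvel': array([ 0.09731148, -0.03792455, -0.15917982, -0.01168242,  0.08001505,
       -0.0825525 ]), 'joint_efforts': array([ 3.46111046e-03, -4.49222481e+01, -2.31657493e+01, -2.07302596e-04,
        3.64996304e-03, -3.22131211e-05]), 'position': array([0.13369818, 0.53324426, 0.23077497]), 'tool_rot': array([[-9.69943489e-01,  2.43329551e-01, -5.98080041e-04],
       [ 2.43330095e-01,  9.69942877e-01, -1.13157677e-03],
       [ 3.04757410e-04, -1.24309639e-03, -9.99999181e-01]]), 'ft_force': array([ 0.52719028, -1.6327676 , -0.82171564]), 'wrist_torque': array([0.00554057, 0.02994699, 0.01921733]), 'gripper_force': 0.0, 'grip_width': 0.08530386900140983}
```

View pics/top0.png

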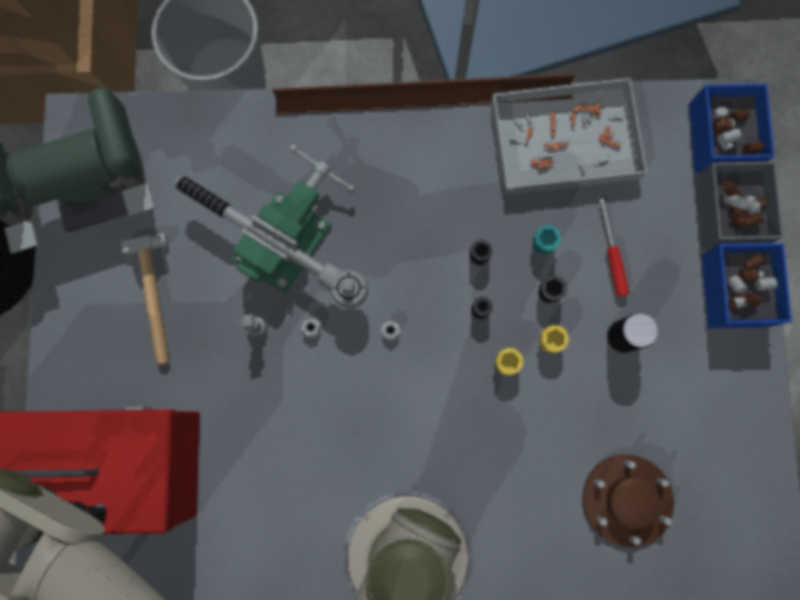

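View pics/side0.png

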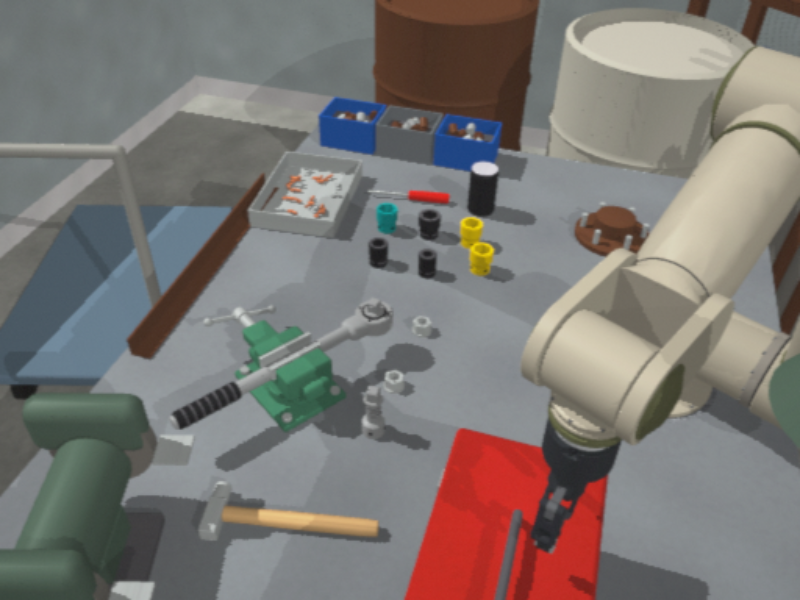

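The top view shows the ratchet head at display (347,288) and the bar at (254,325). Black sockets are at (481,252), (552,290) and (482,307), with teal at (546,238) and yellow at (554,339) and (509,361). The black one at (552,290) looks largest, so I'll confirm that by crop and measurement.

```bash
cat > h.py <<'E'
import numpy as np,cv2
from rig import env,imaging
def cloud(n,d):
    i=imaging.camera_info(n);K=i["camera_matrix"];R=cv2.Rodrigues(np.array(i["rvec"]))[0];t=np.array(i["tvec"]).ravel()
    v,u=np.mgrid[:384,:512]
    c=np.stack([(u-K[0,2])/K[0,0]*d,(v-K[1,2])/K[1,1]*d,d],-1)
    w=(c-t)@R; w[d==0]=np.nan; return w
def proj(n,P):
    i=imaging.camera_info(n);return cv2.projectPoints(np.array(P,float).reshape(-1,3),i["rvec"],i["tvec"],i["camera_matrix"],None)[0].reshape(-1,2)
E
python3 - <<'E'
from h import *
T=np.load("pics/top0.npz");S=np.load("pics/side0.npz")
a=T["p"][140:230,140:250];b=T["p"][140:230,285:395]
s=S["p"][180:290,200:310];q=S["p"][120:190,225:325]
f=lambda x:cv2.resize(x,(400,300),interpolation=cv2.INTER_CUBIC)
cv2.imwrite("pics/m.png",np.vstack([np.hstack([f(a),f(b)]),np.hstack([f(s),f(q)])]))
w=cloud("top",T["d"]);ws=cloud("side",S["d"])
for nm,(u,v) in dict(head=(222,184),ext=(162,207),s1=(308,161),s2=(353,185),s3=(308.5,196.5),teal=(350,152)).items():
    u=int(u);v=int(v)
    x=w[v-16:v+17,u-16:u+17].reshape(-1,3);x=x[x[:,2]>.03]
    h=np.histogram(x[:,2],bins=np.arange(.03,.14,.005))
    print(nm,w[v,u].round(3),len(x),np.nanmedian(x,0).round(4),"ext",np.ptp(x,0).round(3),h[0])
    c=np.nanmedian(x,0)
    y=ws.reshape(-1,3);y=y[(np.hypot(*(y[:,:2]-c[:2]).T)<.045)&(y[:,2]>.02)]
    print("   side",len(y),y.min(0).round(4),y.max(0).round(4))
E
```

```text
head [0.497 0.101 0.118] 581 [0.5048 0.1069 0.0948] ext [0.082 0.084 0.056] [  0   0   0   0   0   0   0   4   5   6  16  46 224 194  34   6  10  25
  11   0   0   0]
   side 495 [0.4664 0.0715 0.0639] [0.5418 0.1514 0.1213]
ext [0.438 0.281 0.081] 124 [0.4354 0.2849 0.083 ] ext [0.031 0.033 0.078] [21  3  4  3  2  1  0  0  0 14 23  4  4 15 24  6  0  0  0  0  0  0]
   side 316 [0.4214 0.2764 0.02  ] [0.4584 0.3114 0.1044]
s1 [ 0.578 -0.158  0.036] 140 [ 0.5767 -0.1553  0.0517] ext [0.04  0.041 0.031] [26 10  9 14 42 33  6  0  0  0  0  0  0  0  0  0  0  0  0  0  0  0]
   side 174 [ 0.5567 -0.1748  0.0201] [ 0.5987 -0.1278  0.0578]
s2 [ 0.501 -0.294  0.03 ] 208 [ 0.5004 -0.2903  0.0535] ext [0.05  0.051 0.036] [44 13 11 11 51 60 17  1  0  0  0  0  0  0  0  0  0  0  0  0  0  0]
   side 191 [ 0.4765 -0.3145  0.0202] [ 0.5262 -0.2615  0.0605]
s3 [ 0.47  -0.155  0.029] 120 [ 0.4672 -0.1528  0.0511] ext [0.038 0.036 0.03 ] [15 12  5 17 56 14  1  0  0  0  0  0  0  0  0  0  0  0  0  0  0  0]
   side 151 [ 0.4492 -0.171   0.0202] [ 0.4866 -0.1301  0.0561]
teal [ 0.606 -0.29   0.028] 211 [ 0.599  -0.2832  0.0529] ext [0.05  0.051 0.033] [44 18  9 16 51 62 11  0  0  0  0  0  0  0  0  0  0  0  0  0  0  0]
   side 188 [ 0.5754 -0.3062  0.02  ] [ 0.6245 -0.2547  0.0604]
```

View pics/m.png

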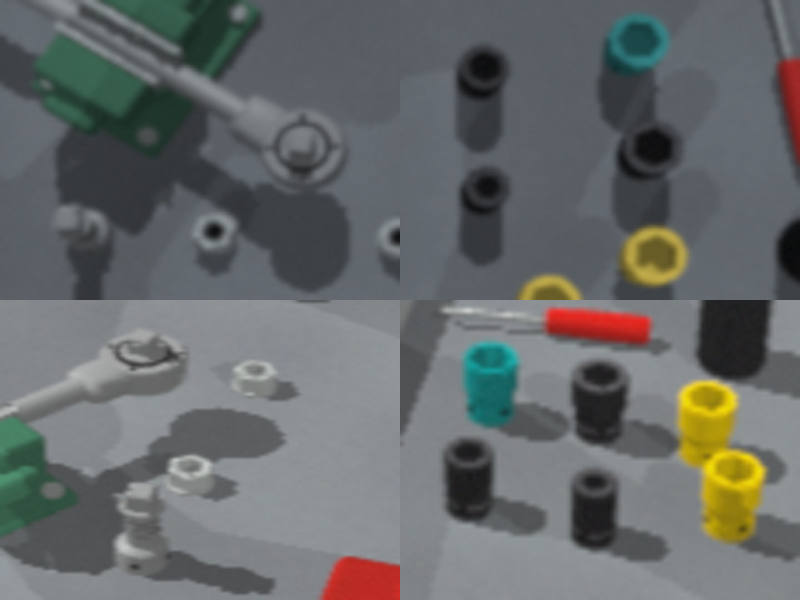

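The top-right crop confirms it: the black socket at top pixel (353,185) spans 50 mm and stands about 56 mm tall, so it is the largest. The other two blacks span about 41 and 37 mm, and the teal and yellow ones are look-alikes. Next I'll fit precise centres and the yaws.

```bash
cat > fit.py <<'E'
from h import *
from scipy.optimize import minimize,least_squares
T=np.load("pics/top0.npz");S=np.load("pics/side0.npz")
W={"top":cloud("top",T["d"]).reshape(-1,3),"side":cloud("side",S["d"]).reshape(-1,3)}
P={"top":T["p"],"side":S["p"]}
def near(n,c,r,z0,z1):
    w=W[n];return w[(np.hypot(w[:,0]-c[0],w[:,1]-c[1])<r)&(w[:,2]>z0)&(w[:,2]<z1)]
def yaw(x,c):
    z=(x[:,0]-c[0])+1j*(x[:,1]-c[1]);m=(z**4).mean();return ((np.degrees(np.angle(m))/4+45)+45)%90-45, abs(m)/(abs(z)**4).mean()
for nm,c,z0,z1 in(("drive",(.497,.101),.110,.125),("ext",(.437,.285),.096,.11)):
    for n in("top","side"):
        x=near(n,c,.02,z0,z1);m=(x.min(0)+x.max(0))/2
        print(nm,n,len(x),x.mean(0).round(4),m.round(4),"yaw",yaw(x,x.mean(0)))
        r=cv2.minAreaRect((x[:,:2]*1000).astype(np.float32));print("  rect",r)
for n in("top","side"):
    x=near(n,(.5,.1),.045,.09,.102)
    x=x[(x[:,0]<.525)&(x[:,1]<.12)] if 0 else x
    for z0,z1,c,R in((.09,.104,(.498,.1),.035),(.05,.06,(.5,-.29),.025),(.07,.087,(.437,.285),.016)):
        x=near(n,c,R*1.4,z0,z1)
        # centre so that disc of radius R covers points (outliers soft)
        f=lambda p:np.clip(np.hypot(x[:,0]-p[0],x[:,1]-p[1])-R,0,.006).sum()+.0*0
        g=[(f((a,b)),a,b) for a in np.arange(c[0]-.012,c[0]+.012,.001) for b in np.arange(c[1]-.012,c[1]+.012,.001)]
        g=np.array(g);k=g[g[:,0]<=g[:,0].min()+.0015];print(n,R,len(x),g[:,0].min().round(4),k[:,1:].mean(0).round(4),len(k),x.mean(0).round(4))
# handle direction
x=W["top"];k=(x[:,2]>.075)&(x[:,2]<.125)&(abs(x[:,0]-.6)<.14)&(abs(x[:,1]-.27)<.15);print(k.sum())
tiles=[]
for c in((.497,.101,.118),(.437,.285,.101)):
    for n in("top","side"):
        u=proj(n,c)[0].round().astype(int);t=P[n][u[1]-14:u[1]+15,u[0]-14:u[0]+15];tiles.append(cv2.resize(t,(290,290),interpolation=cv2.INTER_NEAREST));print(n,u)
cv2.imwrite("pics/z.png",np.vstack([np.hstack(tiles[:2]),np.hstack(tiles[2:])]))
E
python3 fit.py
```

```text
drive top 46 [0.5003 0.1009 0.1178] [0.5013 0.1012 0.1171] yaw (np.float64(-7.344784805123368), np.float64(0.386963038361613))
  rect ((501.28936767578125, 101.11087799072266), (18.635713577270508, 19.501480102539062), 80.84303283691406)
drive side 46 [0.5012 0.1061 0.116 ] [0.5026 0.1045 0.1157] yaw (np.float64(-13.430122476948412), np.float64(0.3354700693689404))
  rect ((502.2244873046875, 104.83563232421875), (17.806638717651367, 19.104286193847656), 80.09608459472656)
ext top 42 [0.4385 0.2897 0.1019] [0.4384 0.2892 0.1023] yaw (np.float64(1.6577612872086291), np.float64(0.3816795616978649))
  rect ((438.37158203125, 289.2742919921875), (18.42928695678711, 17.947368621826172), 89.2385482788086)
ext side 51 [0.4392 0.2933 0.0999] [0.4401 0.2918 0.1003] yaw (np.float64(1.5859266764366993), np.float64(0.42095110695792304))
  rect ((439.87164306640625, 292.5541076660156), (18.991680145263672, 21.732383728027344), 5.931000709533691)
top 0.035 405 0.1321 [0.503 0.104] 1 [0.5018 0.1039 0.0955]
top 0.025 111 0.0036 [ 0.5    -0.2905] 2 [ 0.4998 -0.2899  0.0555]
top 0.016 41 0.0 [0.4388 0.2904] 5 [0.437  0.2872 0.0812]
side 0.035 281 0.0595 [0.5025 0.109 ] 2 [0.5011 0.1129 0.0945]
side 0.025 79 0.0125 [ 0.5   -0.287] 1 [ 0.4995 -0.286   0.0543]
side 0.016 60 0.0009 [0.4395 0.2925] 4 [0.4374 0.298  0.0805]
2341
top [222 184]
side [241 193]
top [159 206]
side [241 248]
```

View pics/z.png

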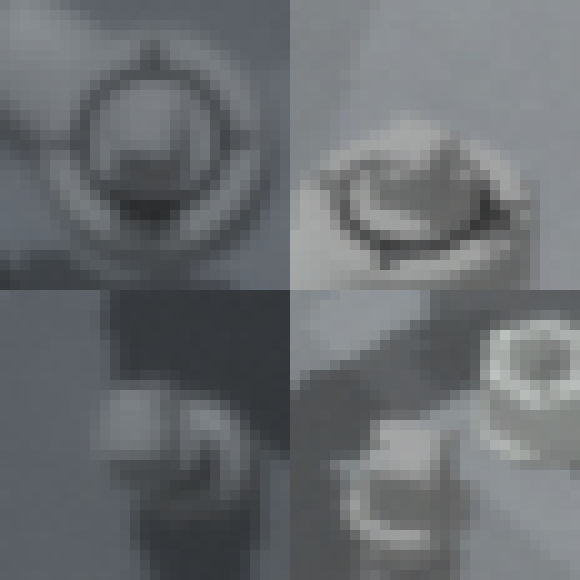

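The drive square reads about -9.5° in both cameras, and the bar is at about +0.5°. Bar to drive is (+62.5, -188) mm in both cameras, so that offset can be trusted. Now I'll approach the bar.

>>> {"op": "arm_command", "data": {"turn": [[0,0,0],[0,0,0],[0,0,0],[0,0,0],[0,0,0],[0,0,0],[0,0,0],[0,0,0],[0,0,0],[0,0,0],[0,0,0],[0,0,0]], "xyz": [[-0.3,-0.14,0.05],[-0.68,-0.308,0.1],[-0.68,-0.308,0.1],[-0.68,-0.308,0.1],[-0.68,-0.308,0.1],[-0.68,-0.308,0.1],[-0.68,-0.308,0.1],[-0.68,-0.308,0.1],[-0.68,-0.308,0.1],[-0.68,-0.308,0.1],[-0.68,-0.308,0.05],[0,0,0]], "claw": [60,60,60,60,60,60,60,60,60,60,60,60], "squeeze": 90}}

```text
time_s: 1.3
position: [0.4416, 0.2884, 0.1804]
tool_rot: [[-0.969, 0.247, -0.0], [0.247, 0.969, -0.001], [0.0, -0.001, -1.0]]
ft_force: [-0.6, 1.0, 0.4]
grip_width: 0.0599
gripper_force: 0.0
```

```bash
cat >> h.py <<'E'
def go(target):
    s=env.observe();R=s["tool_rot"];d=np.array(target)-s["position"];u=R.T@d/.05
    print("t",s["time_s"],"pos",s["position"].round(4),"F",np.round(s["ft_force"],1),"M",np.round(s["wrist_torque"],2),"w",round(s["grip_width"]*1000,1),"hd",np.degrees(np.arctan2(R[1,1],R[0,1])).round(2),"tilt",np.degrees(np.arccos(-R[2,2])).round(2),"units",u.round(3));return u
E
python3 -c "
from h import *
go((.439,.2905,.041))"
```

```text
t 1.3 pos [0.4416 0.2884 0.1804] F [-0.6  1.   0.4] M [ 0.03  0.04 -0.03] w 59.9 hd 75.67 tilt 0.06 units [0.061 0.03  2.788]
```

>>> {"op": "arm_command", "data": {"turn": [[0,0,0],[0,0,0],[0,0,0],[0,0,0],[0,0,0],[0,0,0],[0,0,0],[0,0,0],[0,0,0],[0,0,0],[0,0,0],[0,0,0]], "xyz": [[0.06,0.03,0.35],[0,0,0.5],[0,0,0.5],[0,0,0.5],[0,0,0.5],[0,0,0.3],[0,0,0.1],[0,0,0],[0,0,0],[0,0,0],[0,0,0],[0,0,0]], "claw": [60,60,60,60,60,60,60,60,15,15,15,15], "squeeze": 90}}

```text
time_s: 2.5
position: [0.4371, 0.2934, 0.0451]
tool_rot: [[-0.97, 0.243, 0.003], [0.243, 0.97, 0.001], [-0.002, 0.002, -1.0]]
ft_force: [-1.2, -0.9, 6.1]
grip_width: 0.0268
gripper_force: 87.8
```

>>> {"op": "arm_command", "data": {"turn": [[0,0,0],[0,0,0],[0,0,0],[0,0,0],[0,0,0],[0,0,0],[0,0,0],[0,0,0]], "xyz": [[0,0,0],[0,0,0],[0,0,-0.2],[0,0,-0.5],[0,0,-0.6],[0,0,-0.6],[0,0,-0.2],[0,0,0]], "claw": [15,15,15,15,15,15,15,15]}}

```text
time_s: 3.3
position: [0.4366, 0.2932, 0.1498]
tool_rot: [[-0.97, 0.243, 0.002], [0.243, 0.97, 0.001], [-0.002, 0.001, -1.0]]
ft_force: [-0.4, -0.2, -4.6]
grip_width: 0.0263
gripper_force: 88.7
```

```bash
python3 -c "
from h import *
go((.5015,.1025,.2))"
```

```text
t 3.3 pos [0.4366 0.2932 0.1498] F [-0.4 -0.2 -4.6] M [0.05 0.04 0.03] w 26.3 hd 75.92 tilt 0.12 units [-2.189 -3.382 -1.005]
```

>>> {"op": "arm_command", "data": {"turn": [[0,0,0],[0,0,0],[0,0,0],[0,0,0],[0,0,0],[0,0,0],[0,0,0],[0,0,0],[0,0,0.6],[0,0,0.8],[0,0,0.6],[0,0,0]], "xyz": [[0,0,-0.3],[0,0,-0.4],[-0.2,-0.35,-0.1],[-0.4,-0.6,0],[-0.45,-0.7,0],[-0.45,-0.7,0],[-0.4,-0.6,0],[-0.2,-0.35,0],[-0.03,-0.08,0],[0,0,0],[0,0,0],[0,0,0]], "claw": [15,15,15,15,15,15,15,15,15,15,15,15]}}

```text
time_s: 4.5
position: [0.4979, 0.1032, 0.187]
tool_rot: [[-0.913, 0.409, -0.004], [0.409, 0.913, 0.0], [0.003, -0.001, -1.0]]
ft_force: [-0.1, 0.3, -4.7]
grip_width: 0.0267
gripper_force: 89.1
```

>>> {"op": "arm_command", "data": {"turn": [[0,0,0],[0,0,0]], "xyz": [[0,0,0],[0,0,0]], "claw": [15,15]}}

```text
time_s: 4.7
position: [0.4983, 0.1033, 0.1882]
tool_rot: [[-0.913, 0.407, -0.001], [0.407, 0.913, 0.0], [0.001, -0.001, -1.0]]
ft_force: [0.2, -0.5, -4.7]
grip_width: 0.0265
gripper_force: 89.1
```

```bash
python3 - <<'E'
from h import *
go((.499,.103,.18))
t=[]
for n in("side","top"):
    p,d=imaging.get_image(n);np.savez(f"pics/{n}1.npz",p=p,d=d)
    u=proj(n,(.5,.1,.13))[0].astype(int);t.append(cv2.resize(p[u[1]-35:u[1]+35,u[0]-35:u[0]+35],(400,400),interpolation=cv2.INTER_CUBIC));print(u-35)
    w=cloud(n,d).reshape(-1,3);k=(np.hypot(w[:,0]-.5,w[:,1]-.103)<.03)
    for a,b in((.1,.122),(.136,.158),(.128,.166)):
        x=w[k&(w[:,2]>a)&(w[:,2]<b)];print(n,a,len(x),x.min(0).round(4) if len(x) else 0,x.max(0).round(4) if len(x) else 0)
cv2.imwrite("pics/a1.png",np.hstack(t))
E
```

```text
t 4.7 pos [0.4983 0.1033 0.1882] F [ 0.2 -0.5 -4.7] M [ 0.03 -0.04 -0.  ] w 26.5 hd 65.98 tilt 0.07 units [-0.015 -0.     0.163]
[205 153]
side 0.1 74 [0.4845 0.095  0.1003] [0.5195 0.116  0.1198]
side 0.136 52 [0.4816 0.0956 0.1436] [0.5142 0.1208 0.1579]
side 0.128 82 [0.4816 0.0956 0.1436] [0.5142 0.124  0.1651]
[187 147]
top 0.1 7 [0.4845 0.0937 0.1002] [0.488  0.1169 0.104 ]
top 0.136 6 [0.4811 0.0907 0.1413] [0.4872 0.1135 0.1578]
top 0.128 11 [0.4809 0.0894 0.1413] [0.4872 0.1135 0.164 ]
```

View pics/a1.png

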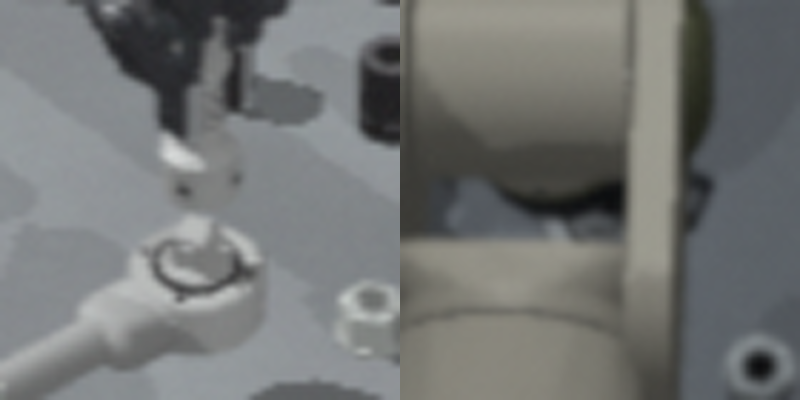

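```bash
python3 - <<'E'
from h import *
from scipy.optimize import least_squares
a=np.load("pics/side0.npz");b=np.load("pics/side1.npz")
w=cloud("side",b["d"]).reshape(-1,3);k=(np.hypot(w[:,0]-.5,w[:,1]-.103)<.03)&(w[:,2]>.144)&(w[:,2]<.165);x=w[k]
for R in(.019,):
    r=least_squares(lambda p:np.hypot(x[:,0]-p[0],x[:,1]-p[1])-R,(.5,.103),loss="soft_l1",f_scale=.001);print(len(x),r.x.round(4),np.abs(r.fun).mean())
w=cloud("side",a["d"]).reshape(-1,3);k=(np.hypot(w[:,0]-.502,w[:,1]-.104)<.018)&(w[:,2]>.1155);x=w[k];print(len(x),x.mean(0).round(4),((x.min(0)+x.max(0))/2).round(4))
# lateral silhouettes in image: rows of foot
g=cv2.cvtColor(b["p"],cv2.COLOR_BGR2GRAY)
d=b["d"];W=cloud("side",d);k=(np.hypot(W[...,0]-.5,W[...,1]-.103)<.03)&(W[...,2]>.14)&(W[...,2]<.166)
for v in np.unique(np.where(k)[0]):
    c=np.where(k[v])[0];print(v,c.min(),c.max(),end=" | ")
print(proj("side",[(.4983,.1033,.145),(.5022,.1045,.118),(.5018,.1028,.118),(.5022,.1045,.145)]))
W=cloud("side",a["d"]);k=(np.hypot(W[...,0]-.502,W[...,1]-.104)<.02)&(W[...,2]>.112)
for v in np.unique(np.where(k)[0]):
    c=np.where(k[v])[0];print(v,c.min(),c.max(),end=" | ")
E
```

```text
78 [0.5008 0.0999] 0.0012339885076755707
29 [0.5013 0.1042 0.1179] [0.5022 0.1045 0.1184]
182 234 246 | 183 234 246 | 184 234 246 | 185 234 247 | 186 234 246 | 187 234 246 | 188 235 245 | 189 237 243 | [[240.50063197 185.61607991]
 [239.06902041 192.96236912]
 [239.39571901 192.61740304]
 [239.03133201 185.59654917]]
191 238 241 | 192 237 243 | 193 236 243 | 194 235 242 | 195 236 242 | 196 237 241 |
```

The side view shows the bar's foot (crop x≈201) almost over the drive (x≈203). I'll shift it 1–2 mm in x and go down.

>>> {"op": "arm_command", "data": {"turn": [[0,0,0],[0,0,0],[0,0,0],[0,0,0],[0,0,0],[0,0,0]], "xyz": [[-0.02,0.01,0.1],[-0.01,0,0.2],[0,0,0.12],[0,0,0.04],[0,0,0.04],[0,0,0]], "claw": [15,15,15,15,15,15]}}

```text
time_s: 5.4
position: [0.5002, 0.1031, 0.1637]
tool_rot: [[-0.913, 0.408, -0.0], [0.408, 0.913, 0.0], [0.0, -0.0, -1.0]]
ft_force: [-0.1, -0.3, -5.5]
grip_width: 0.0267
gripper_force: 89.1
```

>>> {"op": "arm_command", "data": {"turn": [[0,0,0],[0,0,0],[0,0,0]], "xyz": [[0,0,0.03],[0,0,0.03],[0,0,0]], "claw": [15,15,15]}}

```text
time_s: 5.7
position: [0.5002, 0.1032, 0.1608]
tool_rot: [[-0.913, 0.408, 0.0], [0.408, 0.913, 0.0], [-0.0, 0.0, -1.0]]
ft_force: [-0.1, 0.4, -4.6]
grip_width: 0.0266
gripper_force: 89.1
```

>>> {"op": "arm_command", "data": {"turn": [[0,0,0],[0,0,0],[0,0,0]], "xyz": [[0,0,0.02],[0,0,0.02],[0,0,0]], "claw": [15,15,15]}}

```text
time_s: 6.0
position: [0.5002, 0.1033, 0.1587]
tool_rot: [[-0.913, 0.408, 0.0], [0.408, 0.913, 0.001], [0.0, 0.001, -1.0]]
ft_force: [1.2, 1.7, -3.7]
grip_width: 0.0263
gripper_force: 89.3
```

>>> {"op": "arm_command", "data": {"turn": [[0,0,0],[0,0,0]], "xyz": [[0,0,0.02],[0,0,0]], "claw": [15,15]}}

```text
time_s: 6.2
position: [0.5001, 0.1033, 0.1577]
tool_rot: [[-0.913, 0.408, -0.0], [0.408, 0.913, 0.0], [0.0, 0.0, -1.0]]
ft_force: [1.0, 2.4, -4.2]
grip_width: 0.0262
gripper_force: 89.0
```

>>> {"op": "arm_command", "data": {"turn": [[0,0,0],[0,0,0]], "xyz": [[0,0,0.02],[0,0,0]], "claw": [15,15]}}

```text
time_s: 6.4
position: [0.5003, 0.1032, 0.1569]
tool_rot: [[-0.913, 0.408, 0.001], [0.408, 0.913, 0.0], [-0.0, 0.0, -1.0]]
ft_force: [1.1, 3.5, -3.8]
grip_width: 0.0265
gripper_force: 89.0
```

>>> {"op": "arm_command", "data": {"turn": [[0,0,0],[0,0,0]], "xyz": [[0,0,0.02],[0,0,0]], "claw": [15,15]}}

```text
time_s: 6.6
position: [0.5003, 0.1033, 0.1558]
tool_rot: [[-0.913, 0.408, 0.0], [0.408, 0.913, 0.0], [-0.0, 0.001, -1.0]]
ft_force: [1.3, 3.7, -3.1]
grip_width: 0.0265
gripper_force: 89.1
```

```bash
python3 -c "
from h import *
go((.5,.1033,.1431))"
```

```text
t 6.6 pos [0.5003 0.1033 0.1558] F [ 1.3  3.7 -3.1] M [ 0.94 -0.27  0.03] w 26.5 hd 65.91 tilt 0.03 units [ 0.005 -0.002  0.254]
```

>>> {"op": "arm_command", "data": {"turn": [[0,0,0],[0,0,0],[0,0,0]], "xyz": [[0,0.01,0.02],[0,0,0.02],[0,0,0]], "claw": [15,15,15]}}

```text
time_s: 6.9
position: [0.5005, 0.1036, 0.1539]
tool_rot: [[-0.913, 0.408, 0.0], [0.408, 0.913, 0.0], [-0.0, 0.0, -1.0]]
ft_force: [1.3, 4.5, 0.7]
grip_width: 0.0265
gripper_force: 89.3
```

>>> {"op": "arm_command", "data": {"turn": [[0,0,0],[0,0,0],[0,0,0]], "xyz": [[0,0,0.02],[0,0,0.02],[0,0,0]], "claw": [15,15,15]}}

```text
time_s: 7.2
position: [0.5, 0.1037, 0.1512]
tool_rot: [[-0.913, 0.408, -0.001], [0.408, 0.913, 0.0], [0.001, -0.0, -1.0]]
ft_force: [1.1, 4.9, -4.6]
grip_width: 0.0264
gripper_force: 89.2
```

>>> {"op": "arm_command", "data": {"turn": [[0,0,0],[0,0,0],[0,0,0]], "xyz": [[0,0,0.02],[0,0,0.02],[0,0,0]], "claw": [15,15,15]}}

```text
time_s: 7.5
position: [0.5002, 0.1036, 0.1494]
tool_rot: [[-0.913, 0.408, -0.001], [0.408, 0.913, 0.0], [0.001, -0.0, -1.0]]
ft_force: [0.6, 5.1, -4.1]
grip_width: 0.0263
gripper_force: 89.3
```

```bash
python3 -c "
from h import *
go((.5,.1033,.1431))"
```

```text
t 7.5 pos [0.5002 0.1036 0.1494] F [ 0.6  5.1 -4.1] M [ 0.94 -0.21 -0.06] w 26.3 hd 65.91 tilt 0.05 units [ 0.    -0.007  0.127]
```

>>> {"op": "arm_command", "data": {"turn": [[0,0,0],[0,0,0],[0,0,0]], "xyz": [[0,0.005,0.02],[0,0,0.02],[0,0,0]], "claw": [15,15,15]}}

```text
time_s: 7.8
position: [0.5003, 0.1038, 0.1475]
tool_rot: [[-0.913, 0.408, -0.001], [0.408, 0.913, 0.0], [0.001, -0.0, -1.0]]
ft_force: [1.4, 3.8, -5.0]
grip_width: 0.0266
gripper_force: 89.3
```

>>> {"op": "arm_command", "data": {"turn": [[0,0,0],[0,0,0],[0,0,0]], "xyz": [[0,0,0.02],[0,0,0.02],[0,0,0]], "claw": [15,15,15]}}

```text
time_s: 8.1
position: [0.4999, 0.1038, 0.145]
tool_rot: [[-0.913, 0.408, -0.002], [0.408, 0.913, 0.0], [0.002, -0.001, -1.0]]
ft_force: [1.7, 3.7, -10.8]
grip_width: 0.0265
gripper_force: 88.9
```

>>> {"op": "arm_command", "data": {"turn": [[0,0,0],[0,0,0]], "xyz": [[0,0,0.02],[0,0,0]], "claw": [15,15]}}

```text
time_s: 8.3
position: [0.5002, 0.1037, 0.1444]
tool_rot: [[-0.913, 0.408, -0.001], [0.408, 0.913, -0.0], [0.001, -0.001, -1.0]]
ft_force: [-0.4, 3.5, -8.6]
grip_width: 0.0263
gripper_force: 88.8
```

>>> {"op": "arm_command", "data": {"turn": [[0,0,0],[0,0,0]], "xyz": [[0,0,0.02],[0,0,0]], "claw": [15,15]}}

```text
time_s: 8.5
position: [0.5004, 0.1037, 0.1437]
tool_rot: [[-0.913, 0.408, -0.0], [0.408, 0.913, -0.0], [0.0, -0.0, -1.0]]
ft_force: [-0.5, 2.0, -8.0]
grip_width: 0.0266
gripper_force: 89.2
```

>>> {"op": "arm_command", "data": {"turn": [[0,0,0],[0,0,0]], "xyz": [[0,0,0.015],[0,0,0]], "claw": [15,15]}}

```text
time_s: 8.7
position: [0.5007, 0.1037, 0.1434]
tool_rot: [[-0.913, 0.408, 0.001], [0.408, 0.913, -0.0], [-0.001, 0.0, -1.0]]
ft_force: [0.2, 3.0, -3.8]
grip_width: 0.0266
gripper_force: 89.4
```

>>> {"op": "arm_command", "data": {"turn": [[0,0,0],[0,0,0]], "xyz": [[0,0,0.01],[0,0,0]], "claw": [15,15]}}

```text
time_s: 8.9
position: [0.5009, 0.1037, 0.1433]
tool_rot: [[-0.913, 0.408, 0.002], [0.408, 0.913, -0.0], [-0.002, 0.0, -1.0]]
ft_force: [-0.6, 1.6, 2.2]
grip_width: 0.0269
gripper_force: 89.6
```

>>> {"op": "arm_command", "data": {"turn": [[0,0,0],[0,0,0]], "xyz": [[0,0,0.015],[0,0,0]], "claw": [15,15]}}

```text
time_s: 9.1
position: [0.5012, 0.1037, 0.1431]
tool_rot: [[-0.913, 0.408, 0.003], [0.408, 0.913, -0.0], [-0.003, 0.001, -1.0]]
ft_force: [-2.5, 1.4, 7.6]
grip_width: 0.0268
gripper_force: 89.8
```

>>> {"op": "arm_command", "data": {"turn": [[0,0,0],[0,0,0],[0,0,0],[0,0,0],[0,0,0],[0,0,0],[0,0,0],[0,0,0],[0,0,0],[0,0,0],[0,0,0]], "xyz": [[0,0,-0.03],[0,0,0],[0,0,0],[0,0,0],[0,0,-0.2],[0,0,-0.5],[0,0,-0.8],[0,0,-0.8],[0,0,-0.4],[0,0,0],[0,0,0]], "claw": [15,70,70,70,70,70,70,70,70,70,70]}}

```text
time_s: 10.2
position: [0.5003, 0.1038, 0.2783]
tool_rot: [[-0.913, 0.408, 0.0], [0.408, 0.913, -0.0], [-0.0, -0.0, -1.0]]
ft_force: [-0.1, 0.5, -1.4]
grip_width: 0.0703
gripper_force: 0.0
```

```bash
python3 - <<'E'
from h import *
go((.5,-.2885,.2))
for n in("side",):
    p,d=imaging.get_image(n);np.savez(f"pics/{n}2.npz",p=p,d=d)
    w=cloud(n,d).reshape(-1,3);x=w[(np.hypot(w[:,0]-.501,w[:,1]-.104)<.024)&(w[:,2]>.125)]
    h=np.histogram(x[:,2],np.arange(.125,.26,.005));print(h[0],x[x[:,2]<.22][:,2].max())
    k=x[(x[:,2]>.192)&(x[:,2]<.21)];print(len(k),k.mean(0),(k.min(0)+k.max(0))/2)
    u=proj(n,(.5,.1,.15))[0].astype(int);cv2.imwrite("pics/a2.png",cv2.resize(p[u[1]-40:u[1]+40,u[0]-40:u[0]+40],(400,400),interpolation=cv2.INTER_CUBIC))
E
```

```text
t 10.2 pos [0.5003 0.1038 0.2783] F [-0.1  0.5 -1.4] M [-0.01 -0.04 -0.  ] w 70.3 hd 65.92 tilt 0.01 units [-3.196 -7.164  1.567]
[36 14 11 11 12 13 14  8 11 10 26 21 12 12 30  7  0  0  0  0  0  0  0  0
  0  0] 0.2029354983301211
44 [0.50091109 0.10601236 0.19774357] [0.50157181 0.10453474 0.19769671]
```

View pics/a2.png

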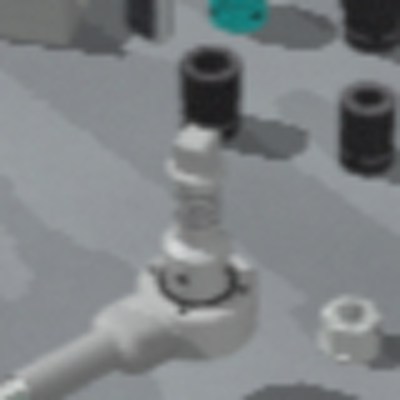

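The picture shows the bar flush on the head, its top at 0.199 m as it should be. Now I'll look at the socket's pin holes to get its yaw.

```bash
python3 - <<'E'
from h import *
t=[]
for n in("side","top"):
    ps=[np.load("pics/side0.npz")["p"],np.load("pics/side2.npz")["p"]] if n=="side" else [np.load("pics/top0.npz")["p"],imaging.get_image("top")[0]]
    g=np.mean([cv2.cvtColor(p,cv2.COLOR_BGR2GRAY).astype(float) for p in ps],0)
    u=proj(n,(.5,-.289,.028 if n=="side" else .056))[0];print(u);v=u.round().astype(int)
    c=g[v[1]-13:v[1]+14,v[0]-13:v[0]+14];c=np.clip((c-15)/(75-15),0,1)**.6*255
    t.append(cv2.resize(c.astype(np.uint8),(400,400),interpolation=cv2.INTER_CUBIC))
cv2.imwrite("pics/s.png",np.hstack(t))
print(proj("side",[(.5+.0215*np.cos(a),-.289+.0215*np.sin(a),.01) for a in np.radians([60,90,105,120,150,180,30])])-u*0)
E
```

```text
[274.94615436 143.71260979]
[353.18781677 184.03297647]
[[270.43080221 150.17687174]
 [273.12944644 151.18456515]
 [274.69647314 151.36059882]
 [276.26508657 151.29583391]
 [278.97553447 150.47978797]
 [280.52319854 148.96557503]
 [268.90255677 148.5543062 ]]
```

View pics/s.png

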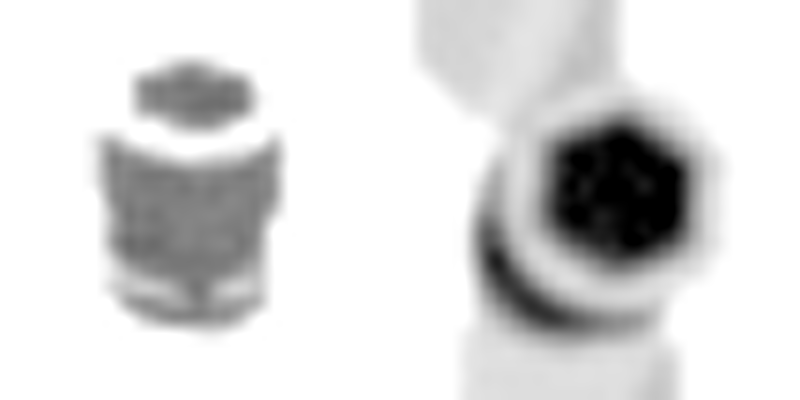

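The side crop shows a dark pin hole in the groove at about (203,292), at an azimuth near 110°. I'll refine that with the intensity profile, checking the method on the bar's hole, whose yaw is known.

```bash
python3 - <<'E'
from h import *
ps=[np.load(f"pics/side{i}.npz")["p"] for i in(0,1,2)]
g=np.mean([cv2.cvtColor(p,cv2.COLOR_BGR2GRAY).astype(float) for p in ps],0)
for v in range(147,154): print(v,g[v,266:285].round(0))
print(proj("side",[(.5,-.289,z) for z in(.01,.012)]))
for c,yaw,R,zs,G in(((.5,-.2885),20,.0215,(.009,.0105,.012),g),((.439,.2915),0,.019,(.01,.012),cv2.cvtColor(ps[0],cv2.COLOR_BGR2GRAY).astype(np.float32))):
  for z in zs:
    az=np.arange(50,175,5);p=proj("side",[(c[0]+R*np.cos(a),c[1]+R*np.sin(a),z) for a in np.radians(az)]).astype(np.float32)
    print(z,dict(zip(az.tolist(),cv2.remap(G.astype(np.float32),p[:,0],p[:,1],cv2.INTER_LINEAR).ravel().round().astype(int).tolist())))
E
```

```text
147 [109. 119.  94.  47.  31.  30.  30.  33.  35.  34.  35.  34.  33.  43.
  84. 118. 127. 127. 128.]
148 [ 91. 108. 106.  60.  39.  34.  33.  32.  33.  33.  34.  34.  37.  47.
  77.  97.  97.  91.  91.]
149 [ 95. 108. 107.  67.  54.  44.  38.  36.  33.  33.  36.  39.  46.  53.
  75.  94.  95.  91.  85.]
150 [102. 117. 108.  61.  53.  56.  55.  49.  37.  33.  44.  57.  58.  55.
  74.  94.  96.  95.  94.]
151 [124. 141. 127.  84.  49.  40.  40.  44.  41.  35.  42.  43.  43.  52.
  77.  93.  95.  96.  97.]
152 [144. 147. 144. 124.  86.  57.  45.  39.  37.  37.  40.  43.  56.  78.
  92.  96.  96.  96.  96.]
153 [144. 144. 145. 144. 133. 111.  90.  74.  70.  66.  64.  69.  80.  93.
  96.  96.  96.  96.  96.]
[[274.7168291  147.8606818 ]
 [274.74215249 147.4026282 ]]
0.009 {50: 55, 55: 52, 60: 50, 65: 46, 70: 41, 75: 41, 80: 41, 85: 42, 90: 41, 95: 40, 100: 38, 105: 37, 110: 37, 115: 40, 120: 41, 125: 43, 130: 44, 135: 46, 140: 47, 145: 48, 150: 52, 155: 59, 160: 66, 165: 72, 170: 77}
0.0105 {50: 56, 55: 53, 60: 53, 65: 50, 70: 47, 75: 44, 80: 42, 85: 42, 90: 43, 95: 41, 100: 39, 105: 37, 110: 37, 115: 40, 120: 42, 125: 43, 130: 44, 135: 44, 140: 47, 145: 51, 150: 53, 155: 61, 160: 67, 165: 73, 170: 78}
0.012 {50: 56, 55: 53, 60: 53, 65: 55, 70: 52, 75: 49, 80: 46, 85: 45, 90: 44, 95: 42, 100: 40, 105: 37, 110: 36, 115: 40, 120: 43, 125: 45, 130: 47, 135: 49, 140: 52, 145: 54, 150: 55, 155: 61, 160: 68, 165: 73, 170: 78}
0.01 {50: 125, 55: 122, 60: 119, 65: 111, 70: 101, 75: 89, 80: 78, 85: 74, 90: 76, 95: 87, 100: 96, 105: 102, 110: 102, 115: 102, 120: 101, 125: 101, 130: 101, 135: 100, 140: 99, 145: 98, 150: 97, 155: 94, 160: 92, 165: 90, 170: 87}
0.012 {50: 126, 55: 123, 60: 119, 65: 113, 70: 104, 75: 86, 80: 72, 85: 69, 90: 69, 95: 81, 100: 91, 105: 102, 110: 102, 115: 102, 120: 101, 125: 101, 130: 101, 135: 101, 140: 101, 145: 100, 150: 97, 155: 95, 160: 93, 165: 90, 170: 87}
```

>>> {"op": "arm_command", "data": {"turn": [[0,0,-1],[0,0,-1],[0,0,-1],[0,0,-1],[0,0,-1],[0,0,0],[0,0,0],[0,0,0],[0,0,0],[0,0,0],[0,0,0],[0,0,0]], "xyz": [[0,0,0],[0,0,0],[0,0,0],[0,0,0],[0,0,0],[0,-0.4,0],[0.02,-0.8,0],[0.02,-0.8,0.1],[0.02,-0.8,0.2],[0.02,-0.8,0.3],[0.02,-0.8,0.3],[0.02,-0.8,0.3]], "claw": [70,70,70,70,70,70,70,70,70,70,70,70]}}

```text
time_s: 11.5
position: [0.498, -0.1577, 0.2167]
tool_rot: [[-1.0, -0.016, -0.002], [-0.016, 1.0, 0.001], [0.002, 0.001, -1.0]]
ft_force: [0.7, 0.6, -0.2]
grip_width: 0.0699
gripper_force: 0.0
```

>>> {"op": "arm_command", "data": {"turn": [[0,0,0],[0,0,0],[0,0,0],[0,0,0],[0,0,0],[0,0,0]], "xyz": [[0.02,-0.8,0.3],[0.02,-0.8,0.3],[0.01,-0.7,0.3],[0,-0.33,0.2],[0,0,0],[0,0,0]], "claw": [70,70,70,70,70,70]}}

```text
time_s: 12.1
position: [0.4982, -0.2869, 0.163]
tool_rot: [[-1.0, -0.016, -0.001], [-0.016, 1.0, 0.001], [0.001, 0.001, -1.0]]
ft_force: [0.3, -0.0, 0.2]
grip_width: 0.0699
gripper_force: 0.0
```

```bash
python3 -c "
from h import *
go((.499,-.2878,.023))"
```

```text
t 12.1 pos [ 0.4982 -0.2869  0.163 ] F [ 0.3 -0.   0.2] M [ 0.02  0.04 -0.01] w 69.9 hd 90.92 tilt 0.08 units [-0.018 -0.022  2.8  ]
```

>>> {"op": "arm_command", "data": {"turn": [[0,0,0],[0,0,0],[0,0,0],[0,0,0],[0,0,0],[0,0,0],[0,0,0],[0,0,0],[0,0,0],[0,0,0],[0,0,0],[0,0,0]], "xyz": [[-0.03,-0.02,0.3],[0,0,0.5],[0,0,0.5],[0,0,0.5],[0,0,0.5],[0,0,0.36],[0,0,0.14],[0,0,0],[0,0,0],[0,0,0],[0,0,0],[0,0,0]], "claw": [70,70,70,70,70,70,70,70,40,40,40,40], "squeeze": 80}}

```text
time_s: 13.3
position: [0.5005, -0.2891, 0.0251]
tool_rot: [[-1.0, -0.016, 0.003], [-0.016, 1.0, -0.002], [-0.002, -0.002, -1.0]]
ft_force: [-0.9, 0.8, 6.5]
grip_width: 0.0481
gripper_force: 81.9
```

>>> {"op": "arm_command", "data": {"turn": [[0,0,0],[0,0,0],[0,0,0],[0,0,0],[0,0,0],[0,0,0],[0,0,0],[0,0,0],[0,0,0],[0,0,0],[0,0,0],[0,0,0]], "xyz": [[0,0,0],[0,0,-0.2],[0,0,-0.5],[0,0,-0.8],[0,0,-0.8],[0,0,-0.8],[0,0,-0.8],[0,0,-0.5],[0,0,-0.2],[0,0,0],[0,0,0],[0,0,0]], "claw": [40,40,40,40,40,40,40,40,40,40,40,40]}}

```text
time_s: 14.5
position: [0.4993, -0.2884, 0.2515]
tool_rot: [[-1.0, -0.016, -0.003], [-0.016, 1.0, 0.002], [0.003, 0.002, -1.0]]
ft_force: [-1.1, -0.4, -4.0]
grip_width: 0.0482
gripper_force: 83.5
```

```bash
python3 -c "
from h import *
go((.501,.1038,.26))"
```

```text
t 14.5 pos [ 0.4993 -0.2884  0.2515] F [-1.1 -0.4 -4. ] M [ 0.   -0.03 -0.02] w 48.2 hd 90.91 tilt 0.2 units [-0.158  7.844 -0.152]
```

>>> {"op": "arm_command", "data": {"turn": [[0,0,0],[0,0,0],[0,0,0],[0,0,0],[0,0,0],[0,0,0],[0,0,0],[0,0,0],[0,0,0],[0,0,0],[0,0,0],[0,0,0]], "xyz": [[0,0.3,-0.1],[-0.02,0.7,0],[-0.02,0.8,0],[-0.02,0.8,0],[-0.02,0.8,0],[-0.02,0.8,0],[-0.02,0.8,0],[-0.02,0.8,0],[-0.02,0.8,0],[-0.02,0.7,0],[0,0.4,0],[0,0.14,0]], "claw": [40,40,40,40,40,40,40,40,40,40,40,40]}}

```text
time_s: 15.7
position: [0.5016, 0.1058, 0.2581]
tool_rot: [[-1.0, -0.019, -0.001], [-0.019, 1.0, 0.001], [0.001, 0.001, -1.0]]
ft_force: [0.2, -0.2, -4.9]
grip_width: 0.0479
gripper_force: 83.9
```

>>> {"op": "arm_command", "data": {"turn": [[0,0,0.5],[0,0,1],[0,0,1],[0,0,1],[0,0,1],[0,0,0.6],[0,0,0],[0,0,0]], "xyz": [[0,0,0],[0,0,0],[0,0,0],[0,0,0],[0,0,0],[0,0,0],[0,0,0],[0,0,0]], "claw": [40,40,40,40,40,40,40,40]}}

```text
time_s: 16.5
position: [0.5023, 0.1031, 0.2582]
tool_rot: [[-0.91, 0.415, -0.0], [0.415, 0.91, -0.0], [0.0, -0.0, -1.0]]
ft_force: [0.5, -0.4, -3.5]
grip_width: 0.0482
gripper_force: 83.9
```

```bash
python3 - <<'E'
from h import *
go((.502,.1038,.25))
p,d=imaging.get_image("side");np.savez("pics/side3.npz",p=p,d=d)
u=proj("side",(.5,.1,.21))[0].astype(int);o=u-40;print("origin",o)
cv2.imwrite("pics/a3.png",cv2.resize(p[o[1]:o[1]+80,o[0]:o[0]+80],(560,560),interpolation=cv2.INTER_CUBIC))
W=cloud("side",d);k=(np.hypot(W[...,0]-.501,W[...,1]-.104)<.03)&(W[...,2]>.18)&(W[...,2]<.27)
for v in np.unique(np.where(k)[0]):
    c=np.where(k[v])[0];print(v,c.min(),c.max(),W[v,(c.min()+c.max())//2].round(3))
print(proj("side",[(.502,.1038,.199),(.502,.1038,.23)]))
E
```

```text
t 16.5 pos [0.5023 0.1031 0.2582] F [ 0.5 -0.4 -3.5] M [-0.01  0.01 -0.02] w 48.2 hd 65.48 tilt 0.03 units [0.011 0.01  0.164]
origin [200 126]
145 236 242 [0.508 0.087 0.269]
146 237 237 [0.512 0.091 0.268]
147 249 249 [0.481 0.084 0.267]
148 249 249 [0.48  0.087 0.266]
151 247 248 [0.48  0.105 0.268]
152 248 248 [0.478 0.101 0.263]
153 244 247 [0.482 0.116 0.269]
154 237 247 [0.487 0.124 0.27 ]
155 234 247 [0.492 0.125 0.266]
156 236 247 [0.49  0.125 0.264]
157 231 246 [0.497 0.127 0.26 ]
158 231 246 [0.5   0.118 0.25 ]
159 231 246 [nan nan nan]
160 231 246 [0.499 0.122 0.246]
161 232 246 [0.494 0.127 0.248]
162 232 245 [0.499 0.122 0.24 ]
163 233 244 [0.497 0.126 0.24 ]
164 236 242 [0.495 0.125 0.237]
168 238 239 [0.507 0.099 0.202]
169 237 243 [0.501 0.098 0.199]
170 236 243 [0.503 0.101 0.197]
171 235 243 [0.501 0.107 0.198]
172 235 243 [0.499 0.113 0.2  ]
173 235 243 [0.502 0.106 0.19 ]
174 235 243 [0.501 0.109 0.19 ]
175 235 242 [0.504 0.109 0.185]
176 234 245 [0.5   0.111 0.185]
177 234 241 [0.505 0.114 0.182]
178 235 243 [0.499 0.114 0.18 ]
179 239 239 [0.497 0.118 0.18 ]
[[239.10542089 170.11865343]
 [239.06084285 160.92457794]]
```

View pics/a3.png

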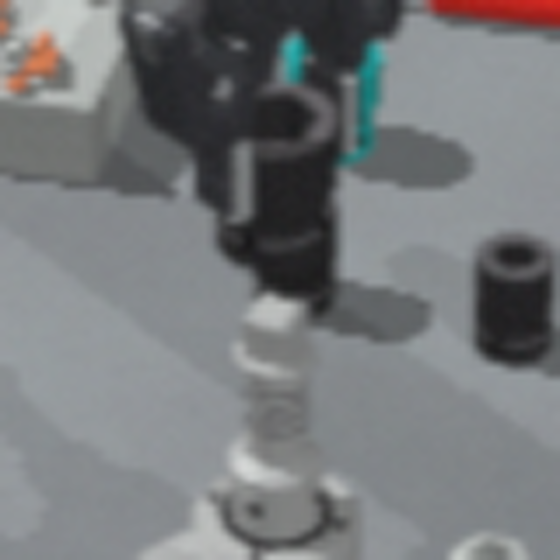

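The side view shows the socket lined up over the bar to within about 1–2 mm (socket near column 239.3, bar near 239). Going down gently.

>>> {"op": "arm_command", "data": {"turn": [[0,0,0],[0,0,0],[0,0,0],[0,0,0],[0,0,0],[0,0,0]], "xyz": [[0,0.013,0.15],[0,0,0.25],[0,0,0.17],[0,0,0.04],[0,0,0.03],[0,0,0]], "claw": [40,40,40,40,40,40]}}

```text
time_s: 17.15
position: [0.5029, 0.1039, 0.2265]
tool_rot: [[-0.909, 0.416, 0.0], [0.416, 0.909, 0.0], [-0.0, 0.0, -1.0]]
ft_force: [0.8, 0.0, -5.1]
grip_width: 0.0483
gripper_force: 83.9
```

>>> {"op": "arm_command", "data": {"turn": [[0,0,0],[0,0,0],[0,0,0]], "xyz": [[0,0,0.03],[0,0,0.02],[0,0,0]], "claw": [40,40,40]}}

```text
time_s: 17.45
position: [0.5027, 0.1039, 0.2238]
tool_rot: [[-0.909, 0.416, -0.0], [0.416, 0.909, 0.0], [0.0, -0.0, -1.0]]
ft_force: [0.0, 0.9, -4.0]
grip_width: 0.0484
gripper_force: 83.9
```

>>> {"op": "arm_command", "data": {"turn": [[0,0,0],[0,0,0]], "xyz": [[0,0,0.02],[0,0,0]], "claw": [40,40]}}

```text
time_s: 17.65
position: [0.5027, 0.1039, 0.2228]
tool_rot: [[-0.909, 0.416, -0.0], [0.416, 0.909, -0.0], [0.0, -0.0, -1.0]]
ft_force: [0.2, 0.0, -4.4]
grip_width: 0.0478
gripper_force: 83.9
```

>>> {"op": "arm_command", "data": {"turn": [[0,0,0],[0,0,0]], "xyz": [[0,0,0.02],[0,0,0]], "claw": [40,40]}}

```text
time_s: 17.85
position: [0.5027, 0.1039, 0.2217]
tool_rot: [[-0.909, 0.416, -0.0], [0.416, 0.909, -0.0], [0.0, -0.0, -1.0]]
ft_force: [0.4, -0.5, -4.5]
grip_width: 0.0483
gripper_force: 83.9
```

>>> {"op": "arm_command", "data": {"turn": [[0,0,0],[0,0,0]], "xyz": [[0,0,0.02],[0,0,0]], "claw": [40,40]}}

```text
time_s: 18.05
position: [0.5027, 0.1038, 0.2209]
tool_rot: [[-0.909, 0.416, -0.0], [0.416, 0.909, -0.0], [-0.0, -0.0, -1.0]]
ft_force: [-0.5, -1.7, -3.6]
grip_width: 0.0479
gripper_force: 83.9
```

>>> {"op": "arm_command", "data": {"turn": [[0,0,0],[0,0,0]], "xyz": [[0,0,0.015],[0,0,0]], "claw": [40,40]}}

```text
time_s: 18.25
position: [0.5026, 0.1039, 0.2199]
tool_rot: [[-0.909, 0.416, -0.0], [0.416, 0.909, -0.0], [0.0, -0.0, -1.0]]
ft_force: [-1.0, -0.9, -3.7]
grip_width: 0.0482
gripper_force: 83.9
```

```bash
python3 -c "
from h import *
go((.502,.1038,.2041))"
```

```text
t 18.25 pos [0.5026 0.1039 0.2199] F [-1.  -0.9 -3.7] M [-0.09  0.09 -0.03] w 48.2 hd 65.42 tilt 0.03 units [ 0.011 -0.007  0.316]
```

>>> {"op": "arm_command", "data": {"turn": [[0,0,0],[0,0,0]], "xyz": [[0.005,-0.005,0.02],[0,0,0]], "claw": [40,40]}}

```text
time_s: 18.45
position: [0.5023, 0.1038, 0.2188]
tool_rot: [[-0.909, 0.416, -0.001], [0.416, 0.909, 0.0], [0.0, -0.0, -1.0]]
ft_force: [-0.3, -1.5, -3.7]
grip_width: 0.0481
gripper_force: 83.9
```

>>> {"op": "arm_command", "data": {"turn": [[0,0,0],[0,0,0]], "xyz": [[0,0,0.02],[0,0,0]], "claw": [40,40]}}

```text
time_s: 18.65
position: [0.5024, 0.1037, 0.218]
tool_rot: [[-0.909, 0.416, -0.0], [0.416, 0.909, -0.0], [-0.0, -0.0, -1.0]]
ft_force: [-0.9, -2.2, -4.4]
grip_width: 0.0483
gripper_force: 83.9
```

>>> {"op": "arm_command", "data": {"turn": [[0,0,0],[0,0,0]], "xyz": [[0,0,0.02],[0,0,0]], "claw": [40,40]}}

```text
time_s: 18.85
position: [0.5025, 0.1037, 0.2172]
tool_rot: [[-0.909, 0.416, 0.0], [0.416, 0.909, -0.0], [-0.0, -0.0, -1.0]]
ft_force: [-0.5, -0.5, -2.5]
grip_width: 0.0481
gripper_force: 83.8
```

```bash
python3 -c "
from h import *
go((.502,.1038,.2041))"
```

```text
t 18.85 pos [0.5025 0.1037 0.2172] F [-0.5 -0.5 -2.5] M [-0.32  0.11 -0.04] w 48.1 hd 65.41 tilt 0.02 units [ 0.01  -0.002  0.262]
```

Entered 7 mm, now meeting the ball. Continuing in 1 mm steps.

>>> {"op": "arm_command", "data": {"turn": [[0,0,0],[0,0,0],[0,0,0]], "xyz": [[0,0,0.02],[0,0,0.02],[0,0,0]], "claw": [40,40,40]}}

```text
time_s: 19.15
position: [0.5026, 0.1037, 0.2153]
tool_rot: [[-0.909, 0.416, 0.001], [0.416, 0.909, -0.0], [-0.001, 0.0, -1.0]]
ft_force: [-1.1, -1.6, 0.9]
grip_width: 0.0482
gripper_force: 84.2
```

>>> {"op": "arm_command", "data": {"turn": [[0,0,0],[0,0,0],[0,0,0]], "xyz": [[0,0,0.02],[0,0,0.02],[0,0,0]], "claw": [40,40,40]}}

```text
time_s: 19.45
position: [0.5022, 0.1039, 0.2125]
tool_rot: [[-0.909, 0.416, -0.001], [0.416, 0.909, 0.0], [0.001, -0.0, -1.0]]
ft_force: [-1.2, -1.3, -3.8]
grip_width: 0.0484
gripper_force: 84.2
```

>>> {"op": "arm_command", "data": {"turn": [[0,0,0],[0,0,0],[0,0,0]], "xyz": [[0,0,0.02],[0,0,0.02],[0,0,0]], "claw": [40,40,40]}}

```text
time_s: 19.75
position: [0.5022, 0.1039, 0.2106]
tool_rot: [[-0.909, 0.416, -0.001], [0.416, 0.909, 0.0], [0.001, -0.0, -1.0]]
ft_force: [-0.2, -1.5, -4.1]
grip_width: 0.0478
gripper_force: 84.2
```

>>> {"op": "arm_command", "data": {"turn": [[0,0,0],[0,0,0],[0,0,0]], "xyz": [[0,0,0.02],[0,0,0.02],[0,0,0]], "claw": [40,40,40]}}

```text
time_s: 20.05
position: [0.5022, 0.1038, 0.2087]
tool_rot: [[-0.909, 0.416, -0.001], [0.416, 0.909, 0.0], [0.001, -0.0, -1.0]]
ft_force: [-0.6, -1.7, -3.9]
grip_width: 0.048
gripper_force: 84.1
```

>>> {"op": "arm_command", "data": {"turn": [[0,0,0],[0,0,0],[0,0,0]], "xyz": [[0,0,0.02],[0,0,0.02],[0,0,0]], "claw": [40,40,40]}}

```text
time_s: 20.35
position: [0.502, 0.104, 0.2063]
tool_rot: [[-0.909, 0.416, -0.002], [0.416, 0.909, 0.0], [0.002, -0.0, -1.0]]
ft_force: [-0.5, -0.3, -7.9]
grip_width: 0.0479
gripper_force: 83.7
```

>>> {"op": "arm_command", "data": {"turn": [[0,0,0],[0,0,0]], "xyz": [[0,0,0.02],[0,0,0]], "claw": [40,40]}}

```text
time_s: 20.55
position: [0.5023, 0.1039, 0.2057]
tool_rot: [[-0.909, 0.416, -0.001], [0.416, 0.909, 0.0], [0.001, -0.0, -1.0]]
ft_force: [-0.4, 0.7, -8.1]
grip_width: 0.0482
gripper_force: 83.7
```

>>> {"op": "arm_command", "data": {"turn": [[0,0,0],[0,0,0]], "xyz": [[0,0,0.02],[0,0,0]], "claw": [40,40]}}

```text
time_s: 20.75
position: [0.5024, 0.1038, 0.205]
tool_rot: [[-0.909, 0.416, 0.0], [0.416, 0.909, -0.0], [-0.0, -0.0, -1.0]]
ft_force: [-0.1, -0.2, -5.8]
grip_width: 0.0482
gripper_force: 83.7
```

>>> {"op": "arm_command", "data": {"turn": [[0,0,0],[0,0,0]], "xyz": [[0,0,0.015],[0,0,0]], "claw": [40,40]}}

```text
time_s: 20.95
position: [0.5025, 0.1037, 0.2045]
tool_rot: [[-0.909, 0.416, 0.0], [0.416, 0.909, -0.0], [-0.0, -0.0, -1.0]]
ft_force: [-0.4, -0.6, -4.3]
grip_width: 0.0483
gripper_force: 83.7
```

>>> {"op": "arm_command", "data": {"turn": [[0,0,0],[0,0,0]], "xyz": [[0,0,0.015],[0,0,0]], "claw": [40,40]}}

```text
time_s: 21.15
position: [0.5027, 0.1036, 0.2042]
tool_rot: [[-0.909, 0.416, 0.001], [0.416, 0.909, -0.001], [-0.001, 0.0, -1.0]]
ft_force: [-1.7, -1.7, 1.2]
grip_width: 0.0478
gripper_force: 84.3
```

>>> {"op": "arm_command", "data": {"turn": [[0,0,0],[0,0,0]], "xyz": [[0,0,0.02],[0,0,0]], "claw": [40,40]}}

```text
time_s: 21.35
position: [0.503, 0.1035, 0.204]
tool_rot: [[-0.909, 0.416, 0.003], [0.416, 0.909, -0.001], [-0.003, 0.0, -1.0]]
ft_force: [-2.4, -2.0, 9.5]
grip_width: 0.0477
gripper_force: 85.3
```

>>> {"op": "arm_command", "data": {"turn": [[0,0,0],[0,0,0]], "xyz": [[0,0,0.02],[0,0,0]], "claw": [40,40]}}

```text
time_s: 21.55
position: [0.5032, 0.1034, 0.2039]
tool_rot: [[-0.909, 0.416, 0.004], [0.416, 0.909, -0.001], [-0.004, 0.001, -1.0]]
ft_force: [-4.8, -4.1, 15.9]
grip_width: 0.0482
gripper_force: 85.9
```

Firm stop at 0.2039 (home was predicted at 0.2041) with a push of about 20 N. Both joints are seated, so I'll ease off, release and retreat.

>>> {"op": "arm_command", "data": {"turn": [[0,0,0],[0,0,0],[0,0,0],[0,0,0],[0,0,0],[0,0,0],[0,0,0],[0,0,0],[0,0,0],[0,0,0],[0,0,0]], "xyz": [[0,0,-0.045],[0,0,0],[0,0,0],[0,0,0],[0,0,-0.1],[0,0,-0.4],[0,0,-0.7],[0,0,-0.7],[0,0,-0.4],[0,0,0],[0,0,0]], "claw": [40,75,75,75,75,75,75,75,75,75,75]}}

```text
time_s: 22.65
position: [0.5023, 0.1038, 0.3185]
tool_rot: [[-0.909, 0.416, -0.0], [0.416, 0.909, 0.0], [0.0, -0.0, -1.0]]
ft_force: [-0.9, 0.0, 0.4]
grip_width: 0.075
gripper_force: 0.0
```

```bash
python3 - <<'E'
from h import *
go((.502,.1038,.3))
p,d=imaging.get_image("side");w=cloud("side",d).reshape(-1,3)
x=w[(np.hypot(w[:,0]-.502,w[:,1]-.104)<.03)&(w[:,2]>.2)&(w[:,2]<.26)];print(len(x),np.percentile(x[:,2],[50,90,97,100]).round(4))
u=proj("side",(.5,.1,.17))[0].astype(int)-45
cv2.imwrite("pics/a4.png",cv2.resize(p[u[1]:u[1]+90,u[0]:u[0]+90],(540,540),interpolation=cv2.INTER_CUBIC))
E
```

```text
t 22.65 pos [0.5023 0.1038 0.3185] F [-0.9  0.   0.4] M [-0.03 -0.04  0.02] w 75.0 hd 65.42 tilt 0.02 units [ 0.005 -0.003  0.369]
333 [0.2257 0.2349 0.2363 0.2383]
```

View pics/a4.png

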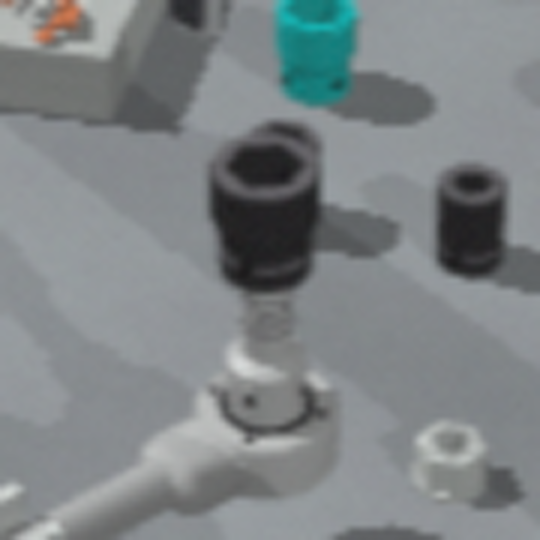

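The picture shows the bar flush on the ratchet and the socket straight on the bar's collar. The rim reads about 0.235 m (.098+.081+.056 = .235), and the gripper is clear.

```bash
python3 -c "
from rig import env
print(env.close_job())"
```

```text
the job is handed in; nothing more can be done
None
```

The wheel-nut tool is made up and handed in at about 23 s: the bar is home on the ratchet and the largest socket home on the bar, both straight and released. I pushed with about 20 N at most and touched nothing else on the bench; the hand-in returned no verdict.

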